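Switch on and zero the kitchen scale

TASK

Get the kitchen scale ready for weighing into the mug that stands on it: press the raised far half of the rocker down to switch it on, then push the square key fully in so that it stays in, then press the long narrow key fully down for a moment and let it come up again. Leave the round key alone, and only press: do not lift or shift the mug, the tin or the timer.

Things in the scene. Friction and masses are not known exactly. Their poses are not given: they have to be found in the camera images.
- scale: white fixed kitchen scale, 260 mm deep (own x, away from robot at yaw 0), 250 wide (y), deck 32 high; origin under its centre. Rear half: steel platform, 135 x 205, top at 42, centre at x +55. At x -90, in a row along y (+85.5, +28.5, -28.5, -85.5): four black controls (rocker, square, long, round key) in varying order. Between row and platform a flat grey-green display, no control.
- rocker_pad (a point): point to press: top face of the rocker's far half (larger own x of the scale), 18 mm from the hinge, 46 mm above the work surface when off, 40 when on, 16 to 18 mm beyond the row in the scale's own x. The rocker is 30 mm wide, two 24 mm halves in a shallow V; its hinge lies along the scale's own y in the middle, 37 mm above the surface. The point tips with it.
- rocker (a joint): rocker angle: 0 = off (far half raised by 0.35 rad, near half level), 0.35 rad = on (far half level, near half raised). Stays where it is left; moves at about 2 N at the far half's end.
- square_key_top (a point): top centre of the square key, 26 x 26 mm; its top stands 10 mm above the deck when up, 4 mm when fully down, z up. Axes as the scale's.
- square_key (a joint): Travel 0 (up) to 0.006 m (fully down). Latching key without spring: needs about 3 N and stays where it is pushed; starts up.
- long_key_top (a point): top centre of the long narrow key, 46 mm along the scale's own x by 14 mm; its top stands 10 mm above the deck when up, 4 mm when fully down, z up. Axes as the scale's.
- long_key (a joint): Travel 0 (up) to 0.006 m (fully down). Spring key: 1.3 N to start, about 5 N fully down; springs back when released.
- round_key_top (a point): top centre of the round key, 28 mm across, not to be pressed; its top stands 10 mm above the deck when up, 4 mm when fully down, z up. Axes as the scale's.
- round_key (a joint): Travel 0 (up) to 0.006 m (fully down). Spring key like the long one; leave it up.
- mug: mug, loose, 84 mm across, 111 with its handle, 105 high, standing on the scale's platform; origin under its centre. Not to be moved.
- tin: closed food tin, loose, 75 mm across, 58 high, beside the scale at the left; origin at the centre of its underside. Not to be moved.
- kitchen_timer: round wind-up kitchen timer, loose, 62 mm across, 51 high, beside the scale at the right; origin at the centre of its underside. Not to be moved.

How it is judged:
On the way, in this order (a step that is already met when the one before it is completed fails the run):
1. the rocker is pressed over to on (value of joint rocker above 0.25 rad), for 0.1 s.
2. the square key is pushed in and latched (value of joint rocker above 0.25 rad and value of joint square_key above 0.0045 m), for 0.1 s.
3. the long key is pressed down (all of step 2 and value of joint long_key above 0.0045 m), for 0.1 s.
At the end, for the whole second after the job is handed in: The rocker is on (over 0.25 of 0.35 rad), the square key is in (over 4.5 of 6 mm), the long and round keys are up (under 1.5 mm), the mug stands upright and at rest within 20 mm of its start, and tin and timer stand within 30 mm of theirs (all of step 2 and value of joint each of long_key, round_key below 0.0015 m and linear speed of mug below 0.02 m/s and angle between mug's own z axis and vertical below 0.1 rad and not (distance of mug from where it was at the start of the episode above 0.02 m) and not (distance of tin from where it was at the start of the episode above 0.03 m) and not (distance of kitchen_timer from where it was at the start of the episode above 0.03 m)); the robot touches nothing.
It fails at once if the round key is pressed (over 3 mm) (value of joint round_key above 0.003 m).
It fails at once if the square or long key is pressed (over 3 mm) while the rocker is off (value of joint rocker below 0.2 rad and value of joint any of square_key, long_key above 0.003 m).
It fails at once if the long key is pressed (over 3 mm) before the square key is in (value of joint long_key above 0.003 m and value of joint square_key below 0.003 m).
It fails at once if the mug is lifted or shifted by over 20 mm (distance of mug from where it was at the start of the episode above 0.02 m).
It fails at once if the tin or timer is lifted or shifted by over 30 mm (distance of any of tin, kitchen_timer from where it was at the start of the episode above 0.03 m).
It also fails if it takes over 38 s, if anything falls off the work surface, if the arm or the gripper's body presses on something with over 40 N, if the wrist force passes 120 N, or if a joint passes its speed limit or range.

ROBOT

A 6-joint arm with a two-finger parallel gripper is mounted at the origin on a cart in front of the work surface, level with it; the furniture and walls round the work are solid. World frame = base frame: x ahead of the robot, y to its left, z up, the work surface at z = 0. Lengths are in m, angles in rad, forces in N, time in s.
With the tool pointing down it reaches from about 0.4 to 0.825 m from the base axis. Payload 7 kg.
Tool frame: the origin (TCP) lies midway between the tips of the shut fingers; the grasp point (between the pads) lies 19 mm behind it; z points along the fingers, y is the line along which they close (so a half turn about z gives the same grasp; the last joint's range is limited). The gripper opens to 88 mm and grips with 3 to 60 N. Pads are 19 mm wide; open, the fingers measure 130 mm over their backs; the gripper's body (78 mm by 193 mm) begins 47 mm behind the grasp point.
Start: joints at [-0.863, 0.359, 0.012, 0, -1.224, -0.288], TCP at [0.275, -0.616, 0.227] pointing down, gripper open.
Joint ranges: [-3.07, 3.07], [-1.43, 2.12], [-1.02, 1.25], [-3.03, 1.67], [-3.05, -0], [-3.03, 3.03]. Speed limits (rad/s): [2.39, 2.39, 3.01, 3.14, 3.14, 3.14].

INTERFACE

Orientations are given as [roll, pitch, yaw] about the fixed x, y, z axes, in that order (R = Rz(yaw) Ry(pitch) Rx(roll)).
In Python, from station import telemetry, eyes, ticket, recognise, trace gives the robot as it stands. The module is installed in compiled form; this text tells all that it offers.
- The arm moves only by the tool servo_tool, never from a script. Its argument "series" is a list that holds one entry, the list of rows, each a list of 4 numbers: the shift along the tool's x, y, z in mm, then the turn about the tool's z in rad. In form: [[[x, y, z, roll], ...]]. A call has exactly 10 rows; each row shifts and turns the commanded pose from where the row before left it, along the tool's axes as they then stand; what a row does not reach is not made up. A row lasts 1/12 s, in which the tool goes at most 41.7 mm and 7.16 degrees, less where a joint would pass 70% of its speed; a pose out of reach is approached as far as the arm can. A call is refused whole if a number of a shift passes 41.7 or a number of a turn 0.125, either way. A call with a gripper value outside its range is refused whole. "claw" is the gripper's target within -1 to 1 (shut at 1, half-way at 0, fully open at -1), set as the call begins (left out, the last holds). The fingers move at their own pace and stop on an object; "grip_force" is the grip in N (left out, the last holds). Time passes only in rows, so rows that do not move let the fingers close, or fill a call up. It gives the time, the measured TCP pose, the force, the opening and the grip force at its end, in the units of the state.
- telemetry.get_state(): the state, without advancing time (a new reading comes with each control period).
- eyes.grab_frame(name): name is "scene" or "top"; returns the picture (420x560x3 uint8, red, green, blue); there is no depth.
- eyes.calibration(name): a dict with "mtx" (3x3 intrinsics, pixels), "rvec" (rotation vector, rad) and "tvec" (3), from world to camera coordinates, as OpenCV has them. Camera axes: x right, y down, z forward; pixel columns grow to the right and rows downward; lengths in m; the calibration is good to about 2 mm. A picture is of the moment at which its call begins. calibration takes no time and is no camera call.
- ticket.job_done(): hands the job in; it is judged then, once.
Trained networks look in the newest picture that a camera, given by its name, has taken for a name from the list of things; names that differ only in an ending like _2 or _b are one class to them, and where a whole thing is asked for, a point or a joint stands for the part that bears it (a point fixed in the world has none). Each returns a list of dicts, best first, with "conf" (0 to 1); they miss things now and then, are a little off and sometimes report something else, mostly with a low value. They report only what shows in the picture. A call takes as long as a camera call.
- recognise(camera, name): "position" ([x, y, z] in m, in world coordinates, good to about 4 mm: the middle of the surface that is visible of it).
- trace(camera, name): "mask" (420x560 bool, what is visible of it).
The state is a dict: "t": time; "q": joint angles; "qd": joint speeds; "joint_efforts": joint torques, N m; "eef_pos": TCP position; "ee_rot": TCP orientation; "force": force on the tool from outside, world axes, zero at the start; "moment": the same for the moment, N m; "width": finger opening in m; "gripper_force": force on a finger pad.
Only numpy, scipy, OpenCV 4.12 (cv2) and the standard library are available. Lean on these libraries where they do the work, as an engineer would, in place of code of your own. Each camera call takes 0.05 s, during which the arm holds its last target. There are 200 camera calls.

## Working session

There is one attempt and no reset: what is moved stays moved. The work goes in short steps, Python scripts to look and compute and a tool call to move; the robot and the scene stay as the last step left them, time stands still between calls to the robot, and variables do not carry over. Pictures are saved under pics/ and viewed, at most 10 in all, crops included, and the job is handed in when it is done.

Besides the shell and the picture viewer there is one more tool, called after "Emit:" by a JSON object that holds its "method" and its "body". servo_tool: Moves the arm, as the interface text tells. Its arguments: {"type":"object","properties":{"series":{"type":"array"},"claw":{"type":"number"},"grip_force":{"type":"number"}},"required":["series"]}

```bash
mkdir -p pics; cat > h.py <<'E'
import numpy as np, cv2
from station import telemetry, eyes, ticket, recognise, trace
def P(c):
    k=eyes.calibration(c); return np.array(k["mtx"],float),np.array(k["rvec"],float),np.array(k["tvec"],float)
def ray(c,uv,z):
    K,r,t=P(c); R=cv2.Rodrigues(r)[0]; d=R.T@np.linalg.inv(K)@np.array([uv[0],uv[1],1.]); o=-R.T@t.ravel()
    return o+d*(z-o[2])/d[2]
def proj(c,p):
    K,r,t=P(c); return cv2.projectPoints(np.array(p,float).reshape(-1,3),r,t,K,None)[0].reshape(-1,2)
E
python3 - <<'E'
from h import *
ims=[]
for c in("scene","top"):
    im=eyes.grab_frame(c); cv2.imwrite(f"pics/{c}0.png",im[:,:,::-1])
    for n in("scale","rocker_pad","square_key_top","long_key_top","round_key_top","mug","tin","kitchen_timer"):
        r=recognise(c,n)
        print(c,n,[(np.round(d["position"],3).tolist(),round(d["conf"],2),proj(c,d["position"])[0].round().tolist()) for d in r[:2]])
s=telemetry.get_state(); print(s["t"],s["eef_pos"],s["ee_rot"],s["width"])
E
```

```text
scene scale [([0.571, 0.08, 0.031], 0.93, [280.0, 258.0]), ([0.503, 0.01, 0.041], 0.74, [331.0, 248.0])]
scene rocker_pad [([0.502, 0.121, 0.043], 0.91, [300.0, 280.0])]
scene square_key_top [([0.505, 0.008, 0.045], 0.61, [331.0, 245.0])]
scene long_key_top [([0.505, 0.01, 0.044], 0.57, [331.0, 246.0]), ([0.503, -0.048, 0.041], 0.45, [345.0, 234.0])]
scene round_key_top [([0.502, 0.064, 0.042], 0.7, [317.0, 263.0])]
scene mug [([0.641, 0.041, 0.114], 0.85, [262.0, 200.0]), ([0.505, 0.007, 0.04], 0.35, [331.0, 247.0])]
scene tin [([0.605, 0.227, 0.054], 0.66, [212.0, 286.0])]
scene kitchen_timer [([0.6, -0.122, 0.034], 0.72, [321.0, 206.0])]
top scale [([0.58, 0.042, 0.032], 0.87, [270.0, 245.0]), ([0.505, 0.06, 0.045], 0.75, [259.0, 289.0])]
top rocker_pad [([0.503, 0.117, 0.043], 0.57, [225.0, 291.0])]
top square_key_top [([0.506, 0.003, 0.044], 0.54, [292.0, 288.0])]
top long_key_top [([0.504, 0.063, 0.043], 0.62, [257.0, 290.0]), ([0.51, -0.056, 0.036], 0.58, [326.0, 286.0])]
top round_key_top [([0.502, 0.057, 0.043], 0.71, [260.0, 291.0])]
top mug [([0.659, 0.023, 0.07], 0.85, [280.0, 198.0])]
top tin [([0.624, 0.214, 0.055], 0.95, [167.0, 219.0])]
top kitchen_timer [([0.607, -0.135, 0.04], 0.89, [372.0, 229.0])]
0.9 [ 0.27508128 -0.61638023  0.22658428] [-3.14154567e+00  1.71304515e-05 -2.72182167e+00] 0.08748429633053238
```

View pics/scene0.png

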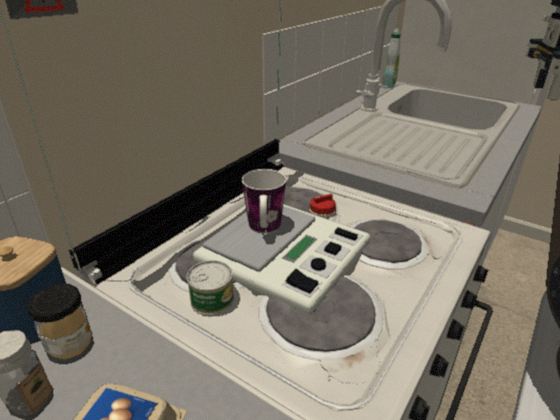

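View pics/top0.png

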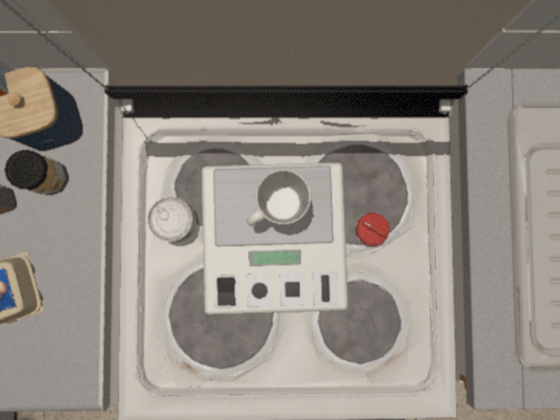

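The scene view shows the scale with the mug on it, the tin on its left and the timer on its right. In the top view the controls from left to right are rocker (225,291), round (260,291), square (292,289) and long (325,288). The networks sometimes mix up the keys, so I'll locate them from the dark blobs in both views.

```bash
cat > m.py <<'E'
from h import *
g={"top":[(225,291),(260,291),(292,289),(325,288)],"scene":[(301,281),(318,264),(331,248),(346,234)]}
C={}
for c in g:
    im=cv2.cvtColor(eyes.grab_frame(c),cv2.COLOR_RGB2GRAY)
    n,l,s,ce=cv2.connectedComponentsWithStats((im<75).astype(np.uint8))
    C[c]=[]
    for p in g[c]:
        k=min(range(1,n),key=lambda i:np.hypot(*(ce[i]-p))+(1e3 if s[i,4]<30 else 0)); C[c].append(ce[k]); print(c,p,ce[k].round(1),s[k])
tri=[]
def M(c):
    K,r,t=P(c); return K@np.hstack([cv2.Rodrigues(r)[0],t.reshape(3,1)])
X=cv2.triangulatePoints(M("top"),M("scene"),np.array(C["top"]).T,np.array(C["scene"]).T); X=(X[:3]/X[3]).T
print("tri",X.round(4).tolist())
for c in C: print(c,[ray(c,p,.041)[:2].round(4).tolist() for p in C[c]])
im=eyes.grab_frame("top"); 
m=trace("top","scale")[0]["mask"].astype(np.uint8); cs=max(cv2.findContours(m,0,1)[0],key=cv2.contourArea)
q=cv2.boxPoints(cv2.minAreaRect(cs)); w=np.array([ray("top",p,.032)[:2] for p in q]); print("scale corners",w.round(4).tolist(),w.mean(0))
for i in range(4): d=w[(i+1)%4]-w[i]; print(np.hypot(*d).round(3),np.arctan2(d[1],d[0]).round(3))
E
python3 m.py
```

```text
top (225, 291) [225.6 285. ] [218 278  16  16 235]
top (260, 291) [225.6 285. ] [218 278  16  16 235]
top (292, 289) [225.6 285. ] [218 278  16  16 235]
top (325, 288) [225.6 285. ] [218 278  16  16 235]
scene (301, 281) [301.5 281.4] [286 269  32  24 405]
scene (318, 264) [317.9 263.9] [311 258  15  13 145]
scene (331, 248) [332.5 248. ] [325 242  16  13 140]
scene (346, 234) [345.8 233.7] [335 228  22  12 137]
tri [[0.5086, 0.1158, 0.0321], [0.5013, 0.1066, 0.069], [0.495, 0.0992, 0.1023], [0.4894, 0.0933, 0.1321]]
top [[0.5125, 0.1169], [0.5125, 0.1169], [0.5125, 0.1169], [0.5125, 0.1169]]
scene [[0.4988, 0.1217], [0.4997, 0.0654], [0.5011, 0.0088], [0.5024, -0.0477]]
scale corners [[0.7202, 0.1632], [0.7268, -0.088], [0.4678, -0.092], [0.463, 0.1547]] [0.59446142 0.03446415]
0.251 -1.545
0.259 -3.126
0.247 1.59
0.257 0.033
```

```bash
python3 - <<'E'
from h import *
g=cv2.cvtColor(eyes.grab_frame("top"),cv2.COLOR_RGB2GRAY)
cv2.imwrite("pics/top1.png",cv2.resize(eyes.grab_frame("top")[240:320,190:360,::-1],None,fx=4.5,fy=4.5,interpolation=cv2.INTER_CUBIC))
for T in(60,90,110):
    n,l,s,ce=cv2.connectedComponentsWithStats((g<T).astype(np.uint8))
    for i in range(1,n):
        if 20<s[i,4]<900 and 215<ce[i][0]<335 and 270<ce[i][1]<310: print(T,ce[i].round(1),s[i],ray("top",ce[i],.041)[:2].round(4))
m=cv2.imread
E
```

```text
60 [224.8 287. ] [218 280  16  12  75] [0.5093 0.1183]
90 [325.1 288.3] [322 276   7  25 153] [ 0.5057 -0.0533]
90 [225.9 290.9] [218 278  17  27 427] [0.5027 0.1164]
90 [292.1 289. ] [286 283  13  13 167] [0.505  0.0033]
90 [259.3 290.3] [253 284  14  14 150] [0.5031 0.0595]
110 [225.7 290.9] [217 277  18  28 453] [0.5026 0.1168]
110 [325.  288.1] [322 276   7  26 175] [ 0.506  -0.0532]
110 [259.2 290.3] [252 283  15  15 172] [0.5032 0.0596]
110 [292.  289.2] [286 282  13  15 179] [0.5047 0.0034]
```

View pics/top1.png

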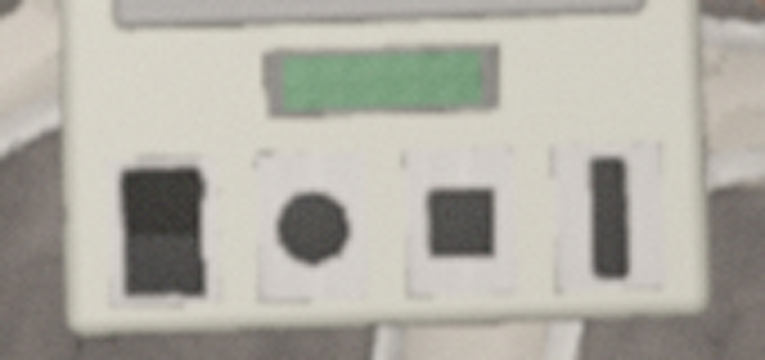

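The crop confirms the order: rocker, round, square, long. I'll shut the fingers, align the tool with the scale and travel to above the rocker.

Emit:
{"method": "servo_tool", "body": {"series": [[[0,0,0,0.1],[0,0,0,0.1],[0,0,0,0.1],[0,0,0,0.097],[-13,36,0,0],[-13,36,0,0],[-13,36,0,0],[-13,36,0,0],[-13,36,0,0],[-13,36,0,0]]], "claw": 1, "grip_force": 20}}

```text
t: 2.03
eef_pos: [0.3483, -0.3971, 0.2267]
ee_rot: [-3.141, 0.0, -3.119]
force: [1.2, 0.3, 0.0]
width: 0.0266
gripper_force: 0.0
```

Emit:
{"method": "servo_tool", "body": {"series": [[[-13,36,0,0],[-13,36,0,0],[-13,36,0,0],[-13,36,0,0],[-13,36,0,0],[-13,36,0,0],[-13,36,0,0],[-13,36,0,0],[-13,36,0,0],[-13,36,0,0]]]}}

```text
t: 2.87
eef_pos: [0.4701, -0.0338, 0.2271]
ee_rot: [3.141, 0.001, -3.118]
force: [1.4, -0.6, -0.2]
width: 0.0007
gripper_force: 0.0
```

Emit:
{"method": "servo_tool", "body": {"series": [[[-13,36,0,0],[-13,36,0,0],[-13,36,0,0],[-13,36,0,0],[0,0,20,0],[0,0,20,0],[0,0,20,0],[0,0,20,0],[0,0,20,0],[0,0,0,0]]]}}

```text
t: 3.7
eef_pos: [0.5164, 0.1084, 0.1231]
ee_rot: [-3.139, -0.005, -3.119]
force: [-0.8, -0.8, 0.2]
width: 0.0002
gripper_force: 0.0
```

Emit:
{"method": "servo_tool", "body": {"series": [[[-3,10,10,0],[0,0,10,0],[0,0,10,0],[0,0,10,0],[0,0,10,0],[0,0,0,0],[0,0,0,0],[0,0,0,0],[0,0,0,0],[0,0,0,0]]]}}

```text
t: 4.53
eef_pos: [0.5217, 0.1196, 0.0771]
ee_rot: [3.141, 0.001, -3.119]
force: [0.0, 0.2, -0.6]
width: 0.0004
gripper_force: 0.0
```

```bash
python3 - <<'E'
from h import *
s=telemetry.get_state(); e=s["eef_pos"]; print(e)
for c,r in(("scene",(200,320,230,390)),):
    im=eyes.grab_frame(c)[:,:,::-1].copy(); k=5
    o=cv2.resize(im[r[0]:r[1],r[2]:r[3]],None,fx=k,fy=k,interpolation=cv2.INTER_CUBIC)
    for p in(e,[.518,.1185,.046],[.503,.006,.042],[.504,-.0505,.042]):
        u=proj(c,p)[0]; cv2.circle(o,(int((u[0]-r[2]+.5)*k),int((u[1]-r[0]+.5)*k)),4,(0,0,255),-1)
    cv2.imwrite("pics/s2.png",o)
E
```

```text
[0.52172721 0.11958501 0.07714946]
```

View pics/s2.png

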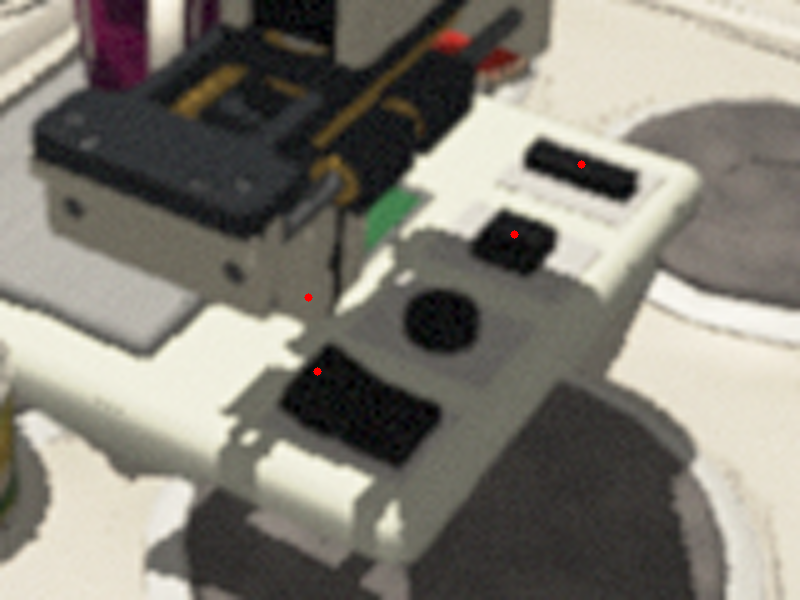

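Emit:
{"method": "servo_tool", "body": {"series": [[[1,-1,5,0],[1,0,5,0],[0,0,5,0],[0,0,4,0],[0,0,4,0],[0,0,4,0],[0,0,4,0],[0,0,4,0],[0,0,0,0],[0,0,0,0]]]}}

```text
t: 5.42
eef_pos: [0.5189, 0.1182, 0.0412]
ee_rot: [-3.141, -0.001, -3.119]
force: [-1.4, 0.2, -0.7]
width: 0.0004
gripper_force: 0.0
```

Emit:
{"method": "servo_tool", "body": {"series": [[[0,0,1,0],[0,0,0,0],[0,0,1,0],[0,0,0,0],[0,0,0,0],[0,0,0,0],[0,0,0,0],[0,0,0,0],[0,0,0,0],[0,0,0,0]]]}}

```text
t: 6.25
eef_pos: [0.5192, 0.1183, 0.0402]
ee_rot: [-3.142, -0.0, -3.119]
force: [-3.2, -1.1, 6.7]
width: 0.0003
gripper_force: 3.9
```

Emit:
{"method": "servo_tool", "body": {"series": [[[0,0,1,0],[0,0,0,0],[0,0,-15,0],[0,0,-17,0],[3,-18.5,0,0],[3,-18.5,0,0],[3,-18.5,0,0],[3,-18.5,0,0],[3,-18.5,0,0],[3.5,-19,0,0]]]}}

```text
t: 7.08
eef_pos: [0.5031, 0.0057, 0.0706]
ee_rot: [3.141, 0.0, -3.119]
force: [0.8, -0.2, 0.0]
width: 0.0008
gripper_force: 0.0
```

```bash
python3 - <<'E'
from h import *
s=telemetry.get_state(); e=s["eef_pos"]; print(e,s["force"])
c,r="scene",(200,320,230,390)
im=eyes.grab_frame(c)[:,:,::-1].copy(); k=5
s=telemetry.get_state(); e=s["eef_pos"]; print(e,s["force"])
cv2.imwrite("pics/s3.png",cv2.resize(im[r[0]:r[1],r[2]:r[3]],None,fx=k,fy=k,interpolation=cv2.INTER_CUBIC))
E
```

```text
[0.5031255  0.00571739 0.07061587] [ 0.80507817 -0.16345143  0.03764354]
[0.50172506 0.00341566 0.07033292] [-1.5817961  -3.75721109 -0.58384048]
```

View pics/s3.png

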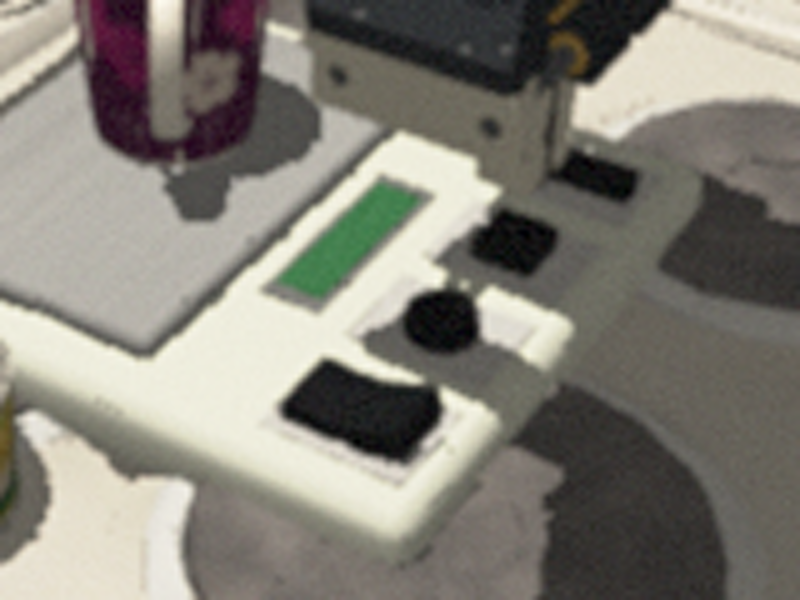

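The near half of the rocker (415,410) now stands up and the far half (330,375) lies level, so it is on. Next is the square key.

Emit:
{"method": "servo_tool", "body": {"series": [[[-1,2,5,0],[0,0,5,0],[0,0,5,0],[0,0,5,0],[0,0,4,0],[0,0,4,0],[0,0,3,0],[0,0,2,0],[0,0,1,0],[0,0,0,0]]]}}

```text
t: 7.97
eef_pos: [0.5044, 0.0086, 0.0365]
ee_rot: [-3.142, -0.0, -3.119]
force: [1.2, 0.9, 0.5]
width: 0.0009
gripper_force: 0.0
```

Emit:
{"method": "servo_tool", "body": {"series": [[[0,0,1,0],[0,0,0,0],[0,0,1,0],[0,0,0,0],[0,0,0,0],[0,0,0,0],[0,0,0,0],[0,0,0,0],[0,0,0,0],[0,0,0,0]]]}}

```text
t: 8.8
eef_pos: [0.5046, 0.0085, 0.0361]
ee_rot: [3.142, 0.001, -3.118]
force: [-6.3, 1.5, 18.0]
width: 0.0004
gripper_force: 9.2
```

Bottomed at 18 N. Lift, move to the long key and press.

Emit:
{"method": "servo_tool", "body": {"series": [[[0,0,-10,0],[0,0,-20,0],[1,-15,0,0],[1,-15,0,0],[0,-15,0,0],[0,-14,0,0],[0,0,0,0],[0,0,0,0],[0,0,0,0],[0,0,0,0]]]}}

```text
t: 9.63
eef_pos: [0.5039, -0.0501, 0.0647]
ee_rot: [3.142, 0.0, -3.118]
force: [-0.3, 0.3, -0.7]
width: 0.0003
gripper_force: 0.0
```

```bash
python3 - <<'E'
from h import *
c,r="scene",(200,320,230,390)
im=eyes.grab_frame(c)[:,:,::-1].copy(); k=5
s=telemetry.get_state(); print(s["eef_pos"],s["force"])
cv2.imwrite("pics/s4.png",cv2.resize(im[r[0]:r[1],r[2]:r[3]],None,fx=k,fy=k,interpolation=cv2.INTER_CUBIC))
E
```

```text
[ 0.50387599 -0.05004131  0.0646457 ] [ 0.87999667 -0.66660114 -0.31161793]
```

View pics/s4.png

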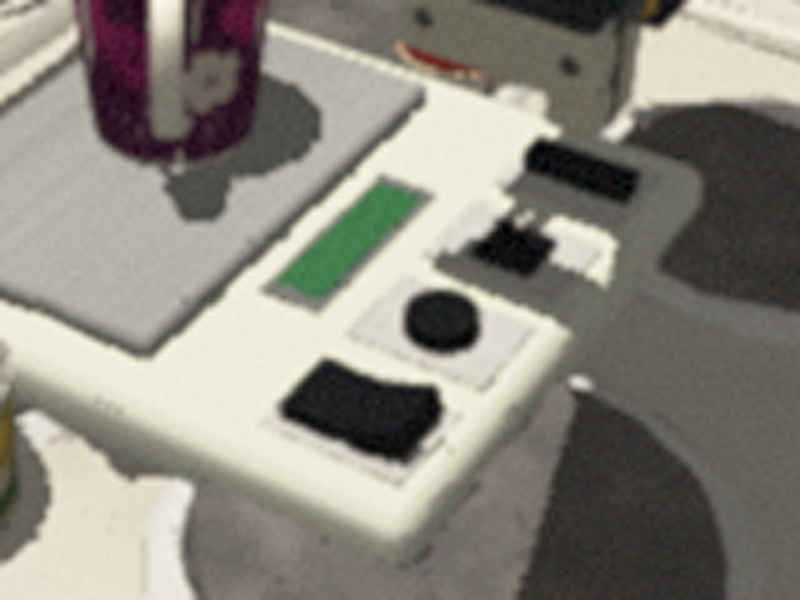

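The square key (512,248) sits lower than before, and the rocker is still on. The long key comes next.

Emit:
{"method": "servo_tool", "body": {"series": [[[0,0,5,0],[0,0,5,0],[0,0,5,0],[0,0,4,0],[0,0,4,0],[0,0,3,0],[0,0,2,0],[0,0,1,0],[0,0,0,0],[0,0,0,0]]]}}

```text
t: 10.52
eef_pos: [0.5036, -0.0505, 0.0362]
ee_rot: [-3.142, -0.0, -3.119]
force: [-4.2, 2.6, 11.5]
width: 0.0004
gripper_force: 5.4
```

Emit:
{"method": "servo_tool", "body": {"series": [[[0,0,1,0],[0,0,0,0],[0,0,1,0],[0,0,0,0],[0,0,0,0],[0,0,0,0],[0,0,0,0],[0,0,0,0],[0,0,0,0],[0,0,0,0]]]}}

```text
t: 11.35
eef_pos: [0.5036, -0.0505, 0.0357]
ee_rot: [-3.141, 0.001, -3.118]
force: [-11.2, 3.7, 30.3]
width: 0.0004
gripper_force: 14.8
```

Bottomed. Lift straight up, clear of everything.

Emit:
{"method": "servo_tool", "body": {"series": [[[0,0,-10,0],[0,0,-20,0],[0,0,-20,0],[0,0,-20,0],[0,0,-20,0],[15,-30,-10,0],[15,-30,0,0],[15,-30,0,0],[15,-30,0,0],[0,0,0,0]]]}}

```text
t: 12.18
eef_pos: [0.4438, -0.175, 0.1334]
ee_rot: [3.142, -0.001, -3.122]
force: [-0.5, 0.3, -0.7]
width: 0.0004
gripper_force: 0.0
```

```bash
python3 - <<'E'
from h import *
c,r="scene",(180,300,230,390)
im=eyes.grab_frame(c)[:,:,::-1].copy(); k=5
s=telemetry.get_state(); print(s["eef_pos"],s["force"],s["t"])
cv2.imwrite("pics/s5.png",cv2.resize(im[r[0]:r[1],r[2]:r[3]],None,fx=k,fy=k,interpolation=cv2.INTER_CUBIC))
E
```

```text
[ 0.44510393 -0.17381147  0.13354111] [ 0.51794455 -0.07755917 -0.18893639] 12.2333
```

View pics/s5.png

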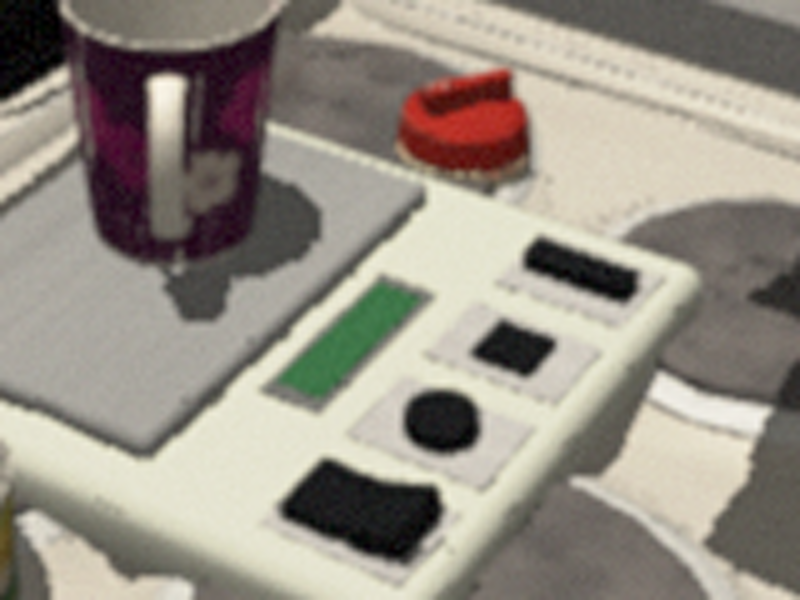

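The rocker (360,510) is on and the square key (513,347) is in. The long key (580,268) and the round key (442,420) are up, and the mug and timer haven't moved.

```bash
python3 -c "
from station import ticket; print(ticket.job_done())"
```

```text
the job is handed in; nothing more can be done
None
```

I switched the rocker on, latched the square key in, and pressed and released the long key; the last picture shows the round key up and the mug and timer unmoved. The job is handed in, but no verdict came back.

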